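# Swap fuses at the inspection camera

## Task

The blue-banded fuse in the single nest has been checked: put it back fully down into the empty hole of the fuse rack. Then take the red-banded fuse out of the rack and hold it up to the inspection camera, its lower end centred in front of the lens about 60 mm from the glass, and the fuse lined up with the slanted direction in which the lens looks. Finish while still holding it there in the air, and leave everything else as it stands.

Things in the scene. Friction and masses are not known exactly. Their poses are not given: they have to be found in the camera images.
- rack: Grey plastic fuse rack, fixed to the bench: block 60 (x) x 196 (y) x 36 mm high with three blind round holes in a row along its own y, at y = -65, 0 and +65 mm, x = 0. Holes are 26 mm wide and 22 mm deep (floor 14 mm above the bench), with a 2 mm chamfer. Origin: centre of its underside; z up. Two holes hold fuses, one is empty; which is which varies.
- free_seat: Small brass disc (18 mm wide) on the floor of the rack's EMPTY hole; origin at its centre, at the hole's floor, on the hole's axis.
- nest: Single fuse nest, fixed: aluminium block 56 x 56 x 36 mm high with one blind hole in the middle like those of the rack (26 mm wide, 22 mm deep). Origin: centre of its underside.
- fuse_blue: Cartridge fuse with a BLUE band and blue dot on top: white ceramic tube with steel end caps, straight cylinder 22 mm in diameter, 58 mm long, about 50 g, foot chamfered 2.5 mm. Origin: centre of its lower end; z along the fuse to its upper end. It starts upright in the nest and projects 36 mm above the block.
- fuse_red: The same fuse (22 mm x 58 mm) with a RED band and red dot on top. Origin: centre of its lower end; z along the fuse. It starts upright in a rack hole and projects 36 mm above the rack.
- fuse_red_top (a point): Centre of the upper end of the red fuse, 58 mm from its origin.
- fuse_yellow: The same fuse (22 mm x 58 mm) with a YELLOW band, in another rack hole; stays there. Origin: centre of its lower end.
- insp_camera: Inspection camera, fixed: dark steel foot 110 x 100 mm with a fork holding a grey camera head whose lens looks up and leans 30 degrees from vertical to the foot's own -x. Origin: centre of the foot's underside, z up. Highest point (the rim of the ring light round the lens) about 140 mm above the bench.
- lens (a point): Centre of the camera's front glass, in a black and white ring light 66 mm wide, about 124 mm above the bench. Its z axis is the direction in which the lens looks (up, slanted 30 degrees from vertical).
- focus (a point): The point 60 mm straight out from the glass along the lens's z axis, about 176 mm above the bench: where the centre of the red fuse's lower end belongs. Same axes as lens; the fuse's z axis belongs along this z axis, upper end away from the lens.
- sensor_head: Bystander: grey round sensor with orange face and two nuts, 27 x 82 x 23 mm, lying on the bench. Origin: centre of its underside.
- plug: Bystander: dark round plug with a brass ring, 19 x 53 x 20 mm, lying on the bench. Origin: centre of its underside.
- tape: Bystander: roll of black tape, 62 x 60 x 19 mm, lying flat. Origin: centre of its underside.
- pen: Bystander: red pen, 12 x 145 x 9 mm, lying on the bench. Origin: centre of its underside.

How it is judged:
By the outcome, as a careful person would: the job done as asked, in the order asked, and still so for the second after the job is handed in, while the arm keeps its last pose, push and grip.
It also fails if it takes over 72 s, if anything falls off the work surface, if the arm or the gripper's body presses on something with over 40 N, if the wrist force passes 120 N, or if a joint passes its speed limit or range.

## Robot

A 7-joint arm with a two-finger parallel gripper is mounted at the origin on a cart in front of the work surface, level with it; the furniture and walls round the work are solid. World frame = base frame: x ahead of the robot, y to its left, z up, the work surface at z = 0. Lengths are in m, angles in rad, forces in N, time in s.
With the tool pointing down it reaches from about 0.4 to 0.9 m from the base axis. Payload 5.5 kg.
Tool frame: the origin (TCP) lies between the finger pads; the fingertips stand 25 mm ahead of it and the grasp point (between the pads) lies 6 mm ahead of it; x points along the fingers, z is the direction in which the jaws open and shut, and the axes are right-handed (so a half turn about x gives the same grasp; the last joint's range is limited). The gripper opens to 92 mm and grips with 3 to 60 N. Pads are 19 mm wide; open, the fingers measure 130 mm over their backs; the gripper's body (75 mm by 190 mm) begins 47 mm behind the grasp point.
Start: joints at [-0.928, 0.501, -0.427, 1.55, 0.221, 1.138, -0.21], TCP at [0.241, 0.604, 0.252] pointing down, gripper open.
Joint ranges: [-2.88, 2.88], [-0.31, 2.03], [-1.54, 1.56], [0.2, 2.42], [-1.41, 4.55], [0.19, 2.02], [-2.57, 2.57]. Speed limits (rad/s): [2.57, 2.57, 3.14, 3.14, 3.14, 3.14, 3.14].

## Interface

Orientations are given as [roll, pitch, yaw] about the fixed x, y, z axes, in that order (R = Rz(yaw) Ry(pitch) Rx(roll)).
In Python, from rig import robot gives the robot as it stands.
- The arm moves only by the shell command python3 -m inch 'ROWS' [FORCE]. ROWS is JSON, a list of rows, each a list of 7 numbers: the shift along the tool's x, y, z in mm, then the turn, a rotation vector about the tool's x, y, z in rad, then the closure, from -1 (fully open) to 1 (shut). A call has 1 to 8 rows; each row is the pose to reach, as a shift and turn from the pose measured when the call began, along the tool's axes at that moment; what a row does not reach only later rows make up. A row lasts 1/12 s, in which the tool goes at most 41.7 mm and 7.16 degrees, less where a joint would pass 70% of its speed; a pose out of reach is approached as far as the arm can. A call with a gripper value outside its range is refused whole. The fingers move at their own pace and stop on an object; FORCE is the grip in N (left out, the last holds). Time passes only in rows, so rows that repeat a pose let the fingers close. It gives the time, the measured TCP pose, the force and the opening at its end, in the units of the state.
- robot.get_state(): the state, without advancing time (a new reading comes with each control period).
- robot.read_camera(name): name is "scene" or "top" or "wrist"; returns the picture (480x640x3 uint8, red, green, blue); there is no depth.
- robot.get_calibration(name): a dict with "intrinsics" (3x3 intrinsics, pixels), "distortion" ([k1, k2, p1, p2, k3] as OpenCV has them; the pictures are not rectified), "rvec" (rotation vector, rad) and "tvec" (3), from world to camera coordinates, as OpenCV has them. Camera axes: x right, y down, z forward; pixel columns grow to the right and rows downward; lengths in m; the calibration is good to about 2 mm. A picture is of the moment at which its call begins: read the wrist's pose just before it. get_calibration takes no time and is no camera call; for the wrist camera it gives the pose at the moment of the call.
- robot.close_job(): hands the job in, once; it reports no verdict.
The state is a dict: "clock": time; "joint_positions": joint angles; "qvel": joint speeds; "joint_torque": joint torques, N m; "tcp_pos": TCP position; "tcp_rot": TCP orientation; "force": force on the tool from outside, world axes, zero at the start; "torque": the same for the moment, N m; "opening": opening from 0.0 (shut) to 1.0 (fully open).
Only numpy, scipy, OpenCV 4.12 (cv2) and the standard library are available. Lean on these libraries where they do the work, as an engineer would, in place of code of your own. Each camera call takes 0.05 s, during which the arm holds its last target. There are 200 camera calls.

## Working session

There is one attempt and no reset: what is moved stays moved. The work goes in short steps, Python scripts to look and compute and a shell command to move; the robot and the scene stay as the last step left them, time stands still between calls to the robot, and variables do not carry over. Pictures are saved under pics/ and viewed, about 8 in all and at most 12, crops included, and the job is handed in when it is done.

```bash
ls; mkdir -p pics; python3 - <<'E'
from rig import robot
import cv2
s=robot.get_state(); print({k:s[k] for k in('clock','tcp_pos','tcp_rot','force','opening')})
for n in('scene','top'):
    im=robot.read_camera(n); cv2.imwrite(f'pics/{n}0.png',im[:,:,::-1])
    c=robot.get_calibration(n); print(n,c)
E
```

```text
pics
{'clock': 0.0, 'tcp_pos': array([0.24079341, 0.60306492, 0.25068532]), 'tcp_rot': array([ 3.11562601,  1.56889278, -1.97650518]), 'force': array([-0.36848245,  0.0495305 , -0.04765942]), 'opening': 0.9952755039916127}
scene {'intrinsics': array([[545.21806364,   0.        , 322.15283553],
       [  0.        , 545.21806364, 245.09578584],
       [  0.        ,   0.        ,   1.        ]]), 'distortion': array([-0.01447693,  0.        ,  0.        ,  0.        ,  0.        ]), 'rvec': array([ 2.41786001, -0.97027712,  0.27856924]), 'tvec': array([-0.429693  ,  0.37489354,  1.3344908 ])}
top {'intrinsics': array([[468.98224143,   0.        , 313.15343107],
       [  0.        , 468.98224143, 246.28270798],
       [  0.        ,   0.        ,   1.        ]]), 'distortion': array([0.02167925, 0.        , 0.        , 0.        , 0.        ]), 'rvec': array([ 2.16264875, -2.13583798,  0.12702024]), 'tvec': array([-0.0225464 ,  0.58298423,  1.08173325])}
```

View pics/scene0.png

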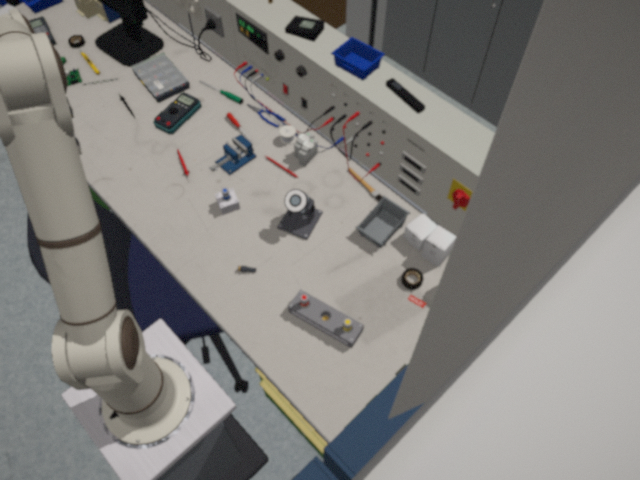

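View pics/top0.png

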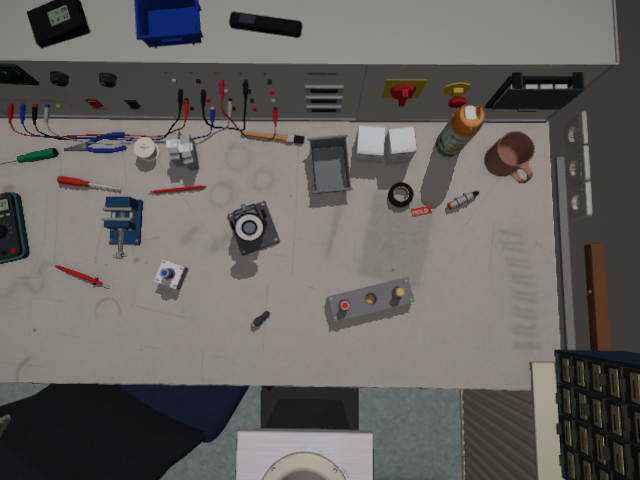

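Top view: blue fuse (166,272) in the nest, inspection camera (250,227), red fuse (345,305), empty hole (371,298) in the middle, yellow fuse (399,292). Next I'll triangulate the dots and look closer at the camera.

```bash
cat > h.py <<'E'
import cv2, numpy as np
from rig import robot
from scipy.spatial.transform import Rotation as Ro
def ray(c,px):
    R=cv2.Rodrigues(np.array(c['rvec']))[0]; t=np.array(c['tvec'])
    u=cv2.undistortPoints(np.array([[px]],float),c['intrinsics'],c['distortion'])[0,0]
    d=R.T@np.array([u[0],u[1],1]); return -R.T@t, d/np.linalg.norm(d)
def onplane(c,px,z):
    o,d=ray(c,px); return o+d*(z-o[2])/d[2]
def tri(c1,p1,c2,p2):
    o,d=ray(c1,p1); q,e=ray(c2,p2)
    s=np.linalg.lstsq(np.c_[d,-e],q-o,rcond=None)[0]
    a,b=o+s[0]*d,q+s[1]*e; return (a+b)/2, np.linalg.norm(a-b)*1e3
def blobs(im,lo,hi,box,minA=4):
    x0,y0,x1,y1=box; h=cv2.cvtColor(im[y0:y1,x0:x1],cv2.COLOR_RGB2HSV)
    m=cv2.inRange(h,lo,hi); n,l,st,c=cv2.connectedComponentsWithStats(m)
    return [(st[i,4],c[i]+[x0,y0],st[i,:4]+[x0,y0,0,0]) for i in range(1,n) if st[i,4]>=minA]
def proj(c,P): return cv2.projectPoints(np.array(P,float).reshape(-1,3),np.array(c['rvec']),np.array(c['tvec']),c['intrinsics'],c['distortion'])[0][:,0]
def tcp():
    s=robot.get_state(); return np.array(s['tcp_pos']),Ro.from_euler('xyz',s['tcp_rot']).as_matrix(),s
def rel(P,R):
    "shift mm and rotvec in tool axes from now to TCP P with matrix R"
    p,T,_=tcp(); return np.round(T.T@(np.array(P)-p)*1e3,1), np.round(Ro.from_matrix(T.T@R).as_rotvec(),3)
E
python3 - <<'E'
from h import *
t=cv2.imread('pics/top0.png')[:,:,::-1].copy(); s=cv2.imread('pics/scene0.png')[:,:,::-1].copy()
ct,cs=robot.get_calibration('top'),robot.get_calibration('scene')
for n,lo,hi,bt,bs in(('red',(0,110,70),(8,255,255),(330,290,360,320),(290,285,320,315)),
 ('yel',(18,90,80),(35,255,255),(385,280,412,308),(335,310,362,335)),
 ('blue',(105,100,50),(130,255,255),(150,255,185,290),(212,180,240,205))):
    for im,c,b,k in((t,ct,bt,'top'),(s,cs,bs,'scene')):
        for A,p,st in blobs(im,lo,hi,b): print(n,k,A,p.round(1),st,onplane(c,p,.072).round(4))
a=cv2.resize(t[190:270,210:290],(480,480),interpolation=cv2.INTER_CUBIC)
b=cv2.resize(s[175:255,260:340],(480,480),interpolation=cv2.INTER_CUBIC)
x=np.hstack([a,b])
cv2.imwrite('pics/cam1.png',cv2.resize(x,(800,400))[:,:,::-1])
p,T,S=tcp(); print(p,T.round(3))
E
```

```text
red top 26 [344.5 305. ] [342 303   6   5] [ 0.445  -0.0887  0.072 ]
red scene 12 [303.6 296.8] [302 295   4   4] [ 0.4423 -0.0902  0.072 ]
red scene 11 [304.3 304.2] [301 303   7   3] [ 0.4293 -0.1069  0.072 ]
yel top 26 [400.  291.5] [398 289   5   6] [ 0.4772 -0.2149  0.072 ]
yel scene 18 [347.2 321.5] [345 320   5   4] [ 0.4744 -0.2165  0.072 ]
yel scene 17 [346.2 328.8] [343 327   8   4] [ 0.4587 -0.2287  0.072 ]
blue top 25 [163.9 272.4] [162 270   5   6] [0.5141 0.3266 0.072 ]
blue top 5 [171.2 271.8] [170 270   3   4] [0.5157 0.3099 0.072 ]
blue top 4 [170.  276.5] [169 276   3   2] [0.5049 0.3121 0.072 ]
blue scene 4 [224.5 189.5] [224 189   2   2] [0.5121 0.3255 0.072 ]
blue scene 6 [226.5 197.5] [225 197   4   2] [0.4981 0.2984 0.072 ]
[0.24079836 0.60312322 0.25081888] [[-0.001 -0.929  0.371]
 [-0.002  0.371  0.929]
 [-1.     0.    -0.002]]
```

View pics/cam1.png

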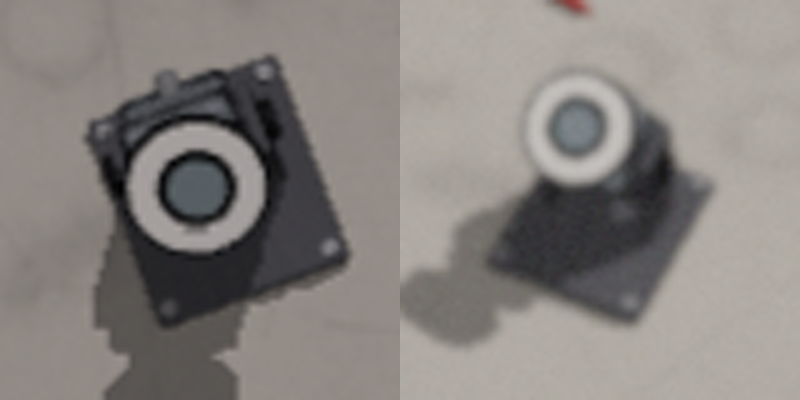

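The camera head's ring centre is at crop (197,188), i.e. top pixel (249.4,227.6), and scene pixel (295.2,200.6). The foot's corners are clear in the top view, and the head's back (hinge bolts) is on the upper side, so the lens leans down in the picture (toward the robot).

```bash
python3 - <<'E'
from h import *
t=cv2.imread('pics/top0.png')[:,:,::-1].copy(); s=cv2.imread('pics/scene0.png')[:,:,::-1].copy()
ct,cs=robot.get_calibration('top'),robot.get_calibration('scene')
f=lambda x,y:np.array([(x+.5)/5-.5+210,(y+.5)/5-.5+190]); g=lambda x,y:np.array([(x-400+.5)/5-.5+260,(y+.5)/5-.5+175])
L,e=tri(ct,f(197,188),cs,g(577,128)); print('lens',L.round(4),e, onplane(ct,f(197,188),.124).round(4), onplane(cs,g(577,128),.124).round(4))
# ring masks (bright)
for im,b,nm in((t,(225,200,275,250),'t'),(s,(280,185,312,217),'s')):
    print(nm,[(a,p.round(2),q) for a,p,q in blobs(im,(0,0,150),(179,60,255),b,20)])
C=[onplane(ct,f(*p),.008) for p in((88,128),(274,55),(350,255),(163,327))]
C=np.array(C); print(C.round(4)); 
print('sides',[np.linalg.norm(C[i]-C[i-1]).round(4) for i in range(4)])
c=C.mean(0); d=(C[2]-C[1]+C[3]-C[0])[:2]; w=(C[0]-C[1]+C[3]-C[2])[:2]
print('centre',c,'-x yaw',np.degrees(np.arctan2(*d[::-1])),'check',np.degrees(np.arctan2(*w[::-1])))
print('offset lens-foot',(L-c)[:2], np.degrees(np.arctan2(*(L-c)[1::-1])))
for z in(0.014,): print('seat',[onplane(ct,(371,298.5),z).round(4),onplane(cs,(326,316),z).round(4)])
print(-cv2.Rodrigues(cs['rvec'])[0].T@cs['tvec'],-cv2.Rodrigues(ct['rvec'])[0].T@ct['tvec'])
E
```

```text
lens [0.6136 0.1278 0.1168] 1.3082511570203026 [0.6129 0.1263 0.124 ] [0.6097 0.1239 0.124 ]
t [(np.int32(257), array([248.69, 226.72]), array([236, 215,  26,  25]))]
s [(np.int32(591), array([292.96, 196.  ]), array([280, 185,  32,  30]))]
[[0.6621 0.1988 0.008 ]
 [0.7001 0.1077 0.008 ]
 [0.6002 0.0677 0.008 ]
 [0.5635 0.1584 0.008 ]]
sides [np.float64(0.1066), np.float64(0.0987), np.float64(0.1076), np.float64(0.0979)]
centre [0.63146767 0.13315558 0.008     ] -x yaw -157.95890614779387 check 112.2961535338369
offset lens-foot [-0.0178487  -0.00536042] -163.28364394603
seat [array([ 0.4616, -0.1554,  0.014 ]), array([ 0.4653, -0.1498,  0.014 ])]
[ 0.0393138  -0.58319508  1.3283015 ] [ 0.43895284 -0.02876938  1.14761426]
```

```bash
cat >> h.py <<'E'
def down(yaw_deg):  # tool x down, z (jaws) at yaw
    a=np.radians(yaw_deg); z=np.array([np.cos(a),np.sin(a),0]); x=np.array([0,0,-1.]); return np.c_[x,np.cross(z,x),z]
E
python3 - <<'E'
from h import *
p,T,S=tcp(); print(rel([.513,.326,.17],down(68.2)))
c=robot.get_calibration('wrist'); R=cv2.Rodrigues(c['rvec'])[0]; o=-R.T@c['tvec']; print('cam in tool mm',T.T@(o-p)*1e3,'axis',T.T@R[2])
E
```

```text
(array([  81.1, -355.5, -156.3]), array([ 0.001, -0.002, -0.   ]))
cam in tool mm [-1.32997894e+02  7.49374472e+01  7.04126058e-02] axis [ 0.96174613 -0.27393537 -0.00194675]
```

```bash
python3 -m inch '[[81,-355,-156,0,0,0,-1],[81,-355,-156,0,0,0,-1],[81,-355,-156,0,0,0,-1],[81,-355,-156,0,0,0,-1],[81,-355,-156,0,0,0,-1],[81,-355,-156,0,0,0,-1],[81,-355,-156,0,0,0,-1],[81,-355,-156,0,0,0,-1]]' 20
python3 -m inch '[[0,0,0,0,0,0,-1]]'
python3 - <<'E'
from h import *
p,T,S=tcp(); print(S['clock'],rel([.513,.326,.17],down(68.2)))
E
```

```text
clock: 0.77
tcp_pos: [0.4702, 0.3689, 0.1824]
tcp_rot: [3.048, 1.569, -2.044]
force: [0.3, 1.3, -0.2]
opening: 1.0
clock: 0.85
tcp_pos: [0.4771, 0.3587, 0.1799]
tcp_rot: [-2.743, 1.561, -1.564]
force: [0.4, -1.2, 0.1]
opening: 1.001
0.85 (array([ 10.2, -45.6, -16.4]), array([-0.012, -0.009,  0.004]))
```

```bash
python3 -m inch '[[10,-46,-16,0,0,0,-1],[10,-46,-16,-0.012,-0.009,0.004,-1],[10,-46,-16,-0.012,-0.009,0.004,-1],[10,-46,-16,-0.012,-0.009,0.004,-1]]'
python3 - <<'E'
from h import *
p,T,S=tcp(); c=robot.get_calibration('wrist'); im=robot.read_camera('wrist'); cv2.imwrite('pics/w1.png',im[:,:,::-1])
print('proj of est',proj(c,[[.513,.326,.072],[.513,.326,.036]]).round(1))
for A,q,st in blobs(im,(105,100,50),(130,255,255),(0,0,640,480),60): print(A,q.round(1),st,onplane(c,q,.072).round(4))
E
```

```text
clock: 1.18
tcp_pos: [0.5142, 0.3241, 0.1693]
tcp_rot: [2.508, 1.569, -2.589]
force: [-0.7, 0.9, 0.9]
opening: 0.997
proj of est [[329.  257.4]
 [328.8 240.7]]
115 [330.6 229.1] [317 225  29  12] [0.498 0.333 0.072]
939 [558.1 271.7] [540 242  37  55] [0.5727 0.4491 0.072 ]
360 [331.9 255.3] [322 245  21  21] [0.5125 0.328  0.072 ]
1458 [507.3 288.1] [475 259  57  56] [0.5707 0.4171 0.072 ]
```

View pics/w1.png

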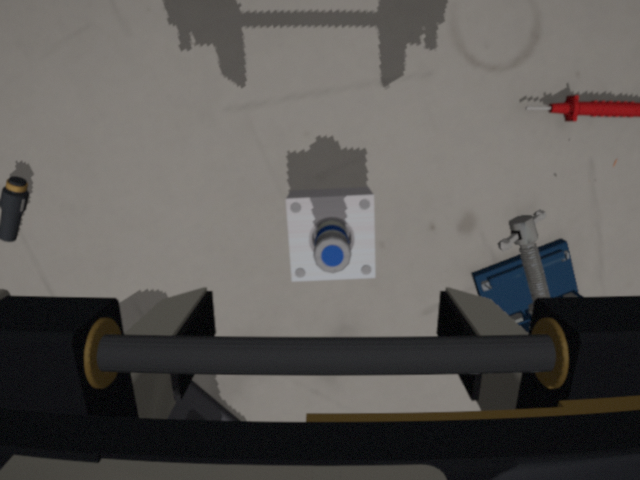

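The wrist view shows the blue dot at (332,255), which puts the fuse at (0.5125, 0.328). That is within 2 mm of the estimate, and the nest is square below it. Descend and grip.

```bash
python3 - <<'E'
from h import *
print(rel([.5128,.3277,.066],down(68.2)))
E
```

```text
(array([103.7,   0.7,   1.4]), array([-0.001, -0.   , -0.002]))
```

```bash
python3 -m inch '[[60,1,1,0,0,0,-1],[90,1,1,0,0,0,-1],[104,1,1,0,0,0,-1],[104,1,1,0,0,0,-1],[104,1,1,0,0,0,-1],[104,1,1,0,0,0,1],[104,1,1,0,0,0,1],[104,1,1,0,0,0,1]]' 25
python3 -m inch '[[0,0,0,0,0,0,1],[0,0,0,0,0,0,1],[0,0,0,0,0,0,1],[0,0,0,0,0,0,1],[0,0,0,0,0,0,1],[0,0,0,0,0,0,1]]'
```

```text
clock: 1.9
tcp_pos: [0.5136, 0.3287, 0.0681]
tcp_rot: [-0.219, 1.568, 0.971]
force: [-0.5, -0.7, -0.2]
opening: 0.835
clock: 2.4
tcp_pos: [0.5136, 0.3286, 0.068]
tcp_rot: [-0.205, 1.568, 0.985]
force: [0.0, 0.1, -0.3]
opening: 0.395
```

```bash
python3 -m inch '[[0,0,0,0,0,0,1],[0,0,0,0,0,0,1],[0,0,0,0,0,0,1],[0,0,0,0,0,0,1],[0,0,0,0,0,0,1],[0,0,0,0,0,0,1]]'
python3 -m inch '[[-15,0,0,0,0,0,1],[-40,0,0,0,0,0,1],[-80,0,0,0,0,0,1],[-110,0,0,0,0,0,1],[-110,0,0,0,0,0,1],[-110,0,0,0,0,0,1]]'
python3 - <<'E'
from h import *
p,T,S=tcp(); print(S['force'],rel([.460,-.1525,.178],down(14.3)))
E
```

```text
clock: 2.9
tcp_pos: [0.5135, 0.3285, 0.0679]
tcp_rot: [-0.172, 1.568, 1.018]
force: [-0.4, -0.1, -0.4]
opening: 0.23
clock: 3.4
tcp_pos: [0.5147, 0.3292, 0.1803]
tcp_rot: [-0.496, 1.563, 0.694]
force: [-0.3, -0.1, -0.1]
opening: 0.233
[-0.34467329 -0.11716992 -0.14594016] (array([-3.000e-01, -1.285e+02, -4.674e+02]), array([0.94 , 0.008, 0.   ]))
```

```bash
python3 -m inch '[[0,-128,-467,0.94,0,0,1],[0,-128,-467,0.94,0,0,1],[0,-128,-467,0.94,0,0,1],[0,-128,-467,0.94,0,0,1],[0,-128,-467,0.94,0,0,1],[0,-128,-467,0.94,0,0,1],[0,-128,-467,0.94,0,0,1],[0,-128,-467,0.94,0,0,1]]'
python3 - <<'E'
from h import *
p,T,S=tcp(); print(S['qvel'],rel([.460,-.1525,.178],down(14.3)))
E
```

```text
clock: 4.07
tcp_pos: [0.4745, -0.005, 0.1764]
tcp_rot: [0.719, 1.565, 0.962]
force: [1.2, -0.5, -0.6]
opening: 0.229
[ 0.69231008 -0.12131121  0.3942392   0.15692577 -0.15213279 -0.05342059
  0.4695173 ] (array([  -2.3, -139.6,  -49.5]), array([-0.006,  0.004, -0.004]))
```

```bash
python3 -m inch '[[-2,-60,-30,0,0,0,1],[-2,-60,-30,0,0,0,1],[-2,-60,-30,0,0,0,1],[-2,-60,-30,0,0,0,1]]'
python3 - <<'E'
from h import *
p,T,S=tcp(); c=robot.get_calibration('wrist'); im=robot.read_camera('wrist'); cv2.imwrite('pics/w2.png',im[:,:,::-1])
print(p,'proj seat',proj(c,[[.460,-.1525,.014],[.445,-.0887,.072],[.477,-.215,.072]]).round(1))
for n,lo,hi in(('red',(0,110,70),(8,255,255)),('yel',(18,90,80),(35,255,255)),('brass',(12,60,60),(30,255,255))):
  for A,q,st in blobs(im,lo,hi,(0,0,640,480),60): print(n,A,q.round(1),st,onplane(c,q,.072).round(4),onplane(c,q,.014).round(4))
E
```

```text
clock: 4.4
tcp_pos: [0.4582, -0.0724, 0.1768]
tcp_rot: [1.239, 1.566, 1.477]
force: [0.5, 1.3, -0.5]
opening: 0.231
[ 0.45817339 -0.072373    0.17676975] proj seat [[305.  330.3]
 [299.8 276.3]
 [305.5 451.4]]
red 183 [302.8 249.8] [285 244  33  19] [ 0.4431 -0.0722  0.072 ] [ 0.444  -0.0896  0.014 ]
red 327 [297.6 274.7] [288 265  21  20] [ 0.4435 -0.088   0.072 ] [ 0.4445 -0.1092  0.014 ]
yel 365 [389.7 357.4] [386 323   8  69] [ 0.5127 -0.1291  0.072 ] [ 0.5305 -0.1603  0.014 ]
yel 267 [261.4 358.2] [259 325   6  65] [ 0.4333 -0.1488  0.072 ] [ 0.4318 -0.1848  0.014 ]
yel 227 [324.4 414.4] [291 410  82  10] [ 0.4824 -0.1812  0.072 ] [ 0.4929 -0.2251  0.014 ]
brass 440 [262.2 357.1] [258 321  10  72] [ 0.4336 -0.1479  0.072 ] [ 0.4322 -0.1837  0.014 ]
brass 626 [387.9 356. ] [380 321  14  72] [ 0.5113 -0.1284  0.072 ] [ 0.5289 -0.1594  0.014 ]
brass 4546 [358.  413.6] [119 402 424  20] [ 0.5042 -0.1754  0.072 ] [ 0.52   -0.2179  0.014 ]
```

View pics/w2.png

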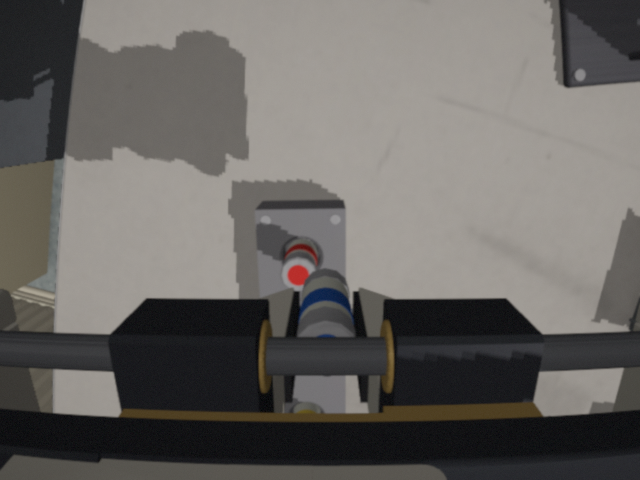

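The wrist view shows the blue fuse held upright in the jaws and the red dot at (298,275), giving (0.4437, −0.088), which agrees with the top view. The empty hole is hidden under the gripper, so I'll measure it from the first top picture.

```bash
python3 - <<'E'
from h import *
t=cv2.imread('pics/top0.png')[:,:,::-1].copy(); s=cv2.imread('pics/scene0.png')[:,:,::-1].copy()
ct,cs=robot.get_calibration('top'),robot.get_calibration('scene')
for im,c,b,n in((t,ct,(360,287,383,310),'top'),(s,cs,(315,305,337,327),'scene')):
  for A,q,st in blobs(im,(12,80,40),(35,255,255),b,6): print(n,A,q.round(1),st,onplane(c,q,.014).round(4))
# rack by saturation/grey threshold vs bench
h=cv2.cvtColor(t,cv2.COLOR_RGB2GRAY); print(h[299,320:425:4])
P=[.4598,-.152]
print(rel([*P,.178],down(14.3)))
E
```

```text
top 49 [369.6 298.7] [366 295   8   8] [ 0.4612 -0.152   0.014 ]
scene 23 [325.1 317.5] [322 316   7   4] [ 0.4606 -0.1514  0.014 ]
[141 140  88 116 100  98  79 100 100 101 101  93  92  82  58 100 101 100
  60  61  79  99  98 117 136 135 137]
(array([ -1.4, -79.3, -18.6]), array([-0.008,  0.002, -0.005]))
```

```bash
python3 -m inch '[[-1,-40,-9,0,0,0,1],[-1,-80,-18,-0.008,0.002,-0.005,1],[-1,-80,-18,-0.008,0.002,-0.005,1],[-1,-80,-18,-0.008,0.002,-0.005,1],[-1,-80,-18,-0.008,0.002,-0.005,1],[-1,-80,-18,-0.008,0.002,-0.005,1]]'
python3 - <<'E'
from h import *
print(rel([.4607,-.1528,.096],down(14.3)))
E
```

```text
clock: 4.95
tcp_pos: [0.4607, -0.1501, 0.177]
tcp_rot: [1.967, 1.57, 2.22]
force: [-0.4, 0.5, -1.6]
opening: 0.234
(array([81. , -2.7, -0.6]), array([ 0.004, -0.   , -0.001]))
```

```bash
python3 -m inch '[[30,-3,-1,0,0,0,1],[60,-3,-1,0,0,0,1],[80,-3,-1,0,0,0,1],[80,-3,-1,0,0,0,1],[80,-3,-1,0,0,0,1]]'
python3 - <<'E'
from h import *
print(rel([.4607,-.1528,.066],down(14.3)))
p,T,S=tcp(); c=robot.get_calibration('wrist'); im=robot.read_camera('wrist'); cv2.imwrite('pics/w3.png',im[:,:,::-1])
# band of blue, foot edge
print(proj(c,[[*(p[:2]),.042],[.4605,-.152,.036]]).round(1))
E
```

```text
clock: 5.37
tcp_pos: [0.4597, -0.1513, 0.0963]
tcp_rot: [2.312, 1.567, 2.568]
force: [0.9, -0.1, -0.6]
opening: 0.229
(array([30.3, -1.8,  0.6]), array([ 0.006, -0.003, -0.003]))
[[328.7 287.3]
 [329.9 284.4]]
```

View pics/w3.png

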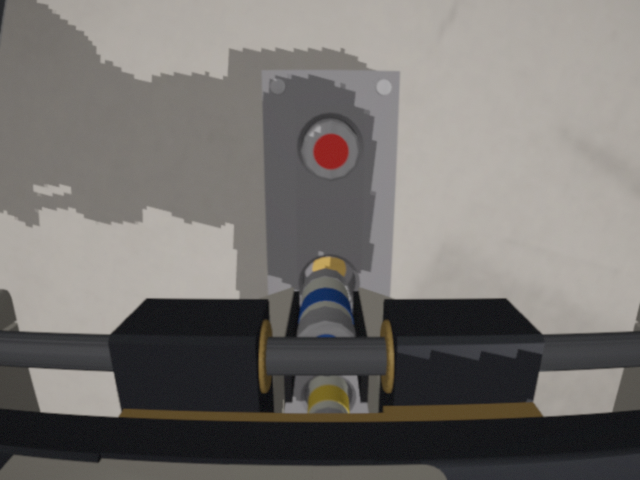

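The hole's rim (arc at about (329,260)) and brass show right in line behind the fuse foot, and the fuse is centred left to right. Lower it with force checks.

```bash
python3 -m inch '[[8,-2,0,0,0,0,1],[14,-2,0,0,0,0,1],[18,-2,0,0,0,0,1],[18,-2,0,0,0,0,1]]'
python3 -m inch '[[4,0,0,0,0,0,1],[8,0,0,0,0,0,1],[10,0,0,0,0,0,1],[10,0,0,0,0,0,1]]'
```

```text
clock: 5.75
tcp_pos: [0.4615, -0.1534, 0.0794]
tcp_rot: [1.567, 1.569, 1.822]
force: [0.5, 1.1, -0.7]
opening: 0.233
clock: 6.08
tcp_pos: [0.4613, -0.1534, 0.0689]
tcp_rot: [1.825, 1.569, 2.081]
force: [-0.1, 2.2, -1.4]
opening: 0.233
```

```bash
python3 -m inch '[[1,0,0,0,0,0,1],[2,0,0,0,0,0,1],[2,0,0,0,0,0,1]]'
python3 -m inch '[[0,0,0,0,0,0,-1],[0,0,0,0,0,0,-1],[0,0,0,0,0,0,-1],[0,0,0,0,0,0,-1],[0,0,0,0,0,0,-1],[0,0,0,0,0,0,-1],[0,0,0,0,0,0,-1],[0,0,0,0,0,0,-1]]'
python3 -m inch '[[-20,0,0,0,0,0,-1],[-50,0,0,0,0,0,-1],[-75,0,0,0,0,0,-1],[-75,0,0,0,0,0,-1],[-75,0,0,0,0,0,-1]]'
```

```text
clock: 6.33
tcp_pos: [0.4613, -0.1534, 0.0673]
tcp_rot: [1.856, 1.569, 2.112]
force: [-2.0, 2.3, 5.5]
opening: 0.238
clock: 7.0
tcp_pos: [0.4613, -0.1534, 0.0673]
tcp_rot: [1.882, 1.569, 2.138]
force: [-0.3, 0.7, -0.1]
opening: 0.766
clock: 7.42
tcp_pos: [0.4626, -0.1539, 0.1437]
tcp_rot: [0.096, 1.568, 0.352]
force: [-0.1, -1.0, -0.8]
opening: 1.0
```

```bash
python3 -m inch '[[0,30,0,0,0,0,-1],[0,64,0,0,0,0,-1],[0,64,0,0,0,0,-1],[0,64,0,0,0,0,-1],[0,64,0,0,0,0,-1]]'
python3 - <<'E'
from h import *
p,T,S=tcp(); c=robot.get_calibration('wrist'); im=robot.read_camera('wrist'); cv2.imwrite('pics/w4.png',im[:,:,::-1])
D={}
for n,lo,hi in(('red',(0,110,70),(8,255,255)),('blue',(105,100,50),(130,255,255)),('yel',(18,90,80),(35,255,255))):
  for A,q,st in blobs(im,lo,hi,(180,0,480,480),150): print(n,A,q.round(1),st,onplane(c,q,.072).round(4))
print(rel([.4437,-.0885,.066],down(14.3)))
E
```

```text
clock: 7.83
tcp_pos: [0.446, -0.0921, 0.143]
tcp_rot: [0.336, 1.569, 0.593]
force: [-0.1, -1.0, 0.1]
opening: 1.003
red 210 [325.7 238.3] [307 232  38  18] [ 0.4399 -0.0736  0.072 ]
red 473 [325.1 267.3] [313 256  25  24] [ 0.4435 -0.0884  0.072 ]
blue 309 [324.  381.8] [313 375  23  16] [ 0.4599 -0.1541  0.072 ]
(array([77.1,  4.7, -1.5]), array([ 0.005,  0.002, -0.   ]))
```

View pics/w4.png

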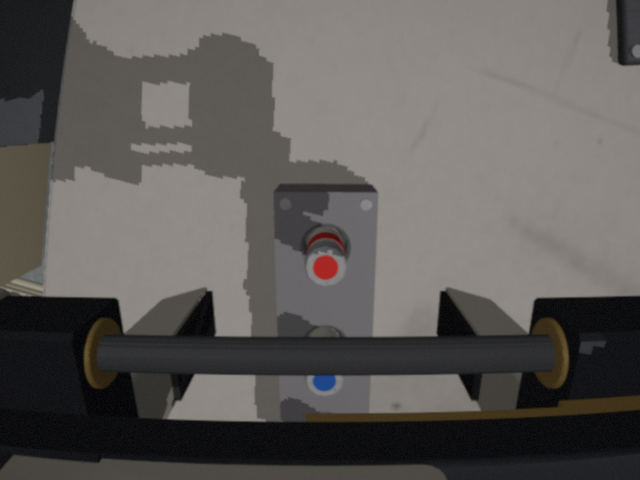

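Blue fuse stands in the middle hole (dot at (324,380)); red dot at (325,267), giving (0.4435, −0.0884). Grip the red fuse.

```bash
python3 -m inch '[[30,5,-1,0.005,0,0,-1],[60,5,-1,0.005,0,0,-1],[76,5,-1,0.005,0,0,-1],[76,5,-1,0.005,0,0,-1],[76,5,-1,0.005,0,0,1],[76,5,-1,0.005,0,0,1],[76,5,-1,0.005,0,0,1],[76,5,-1,0.005,0,0,1]]' 30
python3 -m inch '[[0,0,0,0,0,0,1],[0,0,0,0,0,0,1],[0,0,0,0,0,0,1],[0,0,0,0,0,0,1],[0,0,0,0,0,0,1],[0,0,0,0,0,0,1],[0,0,0,0,0,0,1],[0,0,0,0,0,0,1]]'
python3 -m inch '[[0,0,0,0,0,0,1],[0,0,0,0,0,0,1],[0,0,0,0,0,0,1]]'
```

```text
clock: 8.55
tcp_pos: [0.4453, -0.0884, 0.0683]
tcp_rot: [-0.2, 1.567, 0.049]
force: [0.2, -0.1, -1.0]
opening: 0.758
clock: 9.22
tcp_pos: [0.4452, -0.0884, 0.0682]
tcp_rot: [-0.195, 1.567, 0.054]
force: [0.2, 0.2, -0.4]
opening: 0.23
clock: 9.47
tcp_pos: [0.4452, -0.0884, 0.0682]
tcp_rot: [-0.195, 1.567, 0.054]
force: [-0.0, 0.3, 0.3]
opening: 0.232
```

```bash
python3 -m inch '[[-15,0,0,0,0,0,1],[-40,0,0,0,0,0,1],[-80,0,0,0,0,0,1],[-120,0,0,0,0,0,1],[-160,0,0,0,0,0,1],[-185,0,0,0,0,0,1],[-185,0,0,0,0,0,1],[-185,0,0,0,0,0,1]]'
python3 - <<'E'
from h import *
print(rel([.55,.02,.25],down(14.3)))
E
```

```text
clock: 10.13
tcp_pos: [0.4454, -0.0886, 0.2547]
tcp_rot: [-0.288, 1.563, -0.038]
force: [-0.2, 0.3, -0.9]
opening: 0.227
(array([  5.5,  79.4, 128.1]), array([-0.   ,  0.007,  0.002]))
```

```bash
python3 -m inch '[[5,79,128,0,0.007,0,1],[5,79,128,0,0.007,0,1],[5,79,128,0,0.007,0,1],[5,79,128,0,0.007,0,1],[5,79,128,0,0.007,0,1],[5,79,128,0,0.007,0,1],[5,79,128,0,0.007,0,1]]'
python3 - <<'E'
from h import *
p,T,S=tcp(); c=robot.get_calibration('wrist'); im=robot.read_camera('wrist'); cv2.imwrite('pics/w5.png',im[:,:,::-1])
print(p,S['joint_positions'],proj(c,[[.612,.1255,.124],[.584,.114,.176]]).round(1))
E
```

```text
clock: 10.72
tcp_pos: [0.5483, 0.0188, 0.2483]
tcp_rot: [-2.695, 1.566, -2.446]
force: [-0.3, 0.9, -0.8]
opening: 0.227
[0.5483368  0.0187596  0.24832849] [-0.02941488  0.29519434 -0.06666204  1.81889546  0.02556631  1.03199134
  0.14283099] [[477.8 102.5]
 [452.5 105.4]]
```

View pics/w5.png

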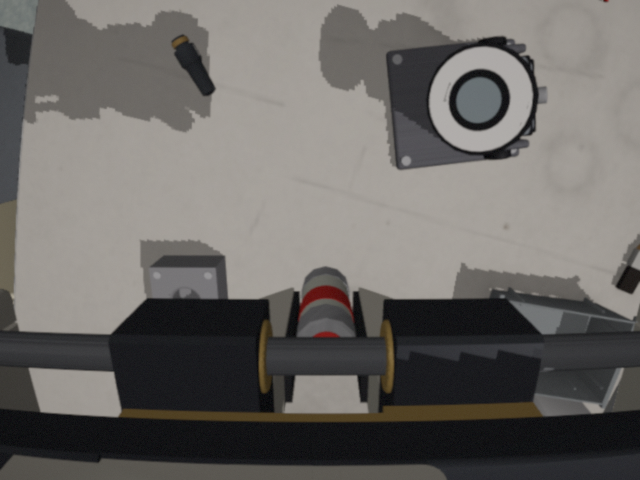

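The lens glass is at (479,99), a few pixels from the prediction. The foot's front edge runs from (387,53) to (399,168). Fit these properly.

```bash
python3 - <<'E'
from h import *
im=cv2.imread('pics/w5.png')[:,:,::-1].copy(); c=robot.get_calibration('wrist'); ct,cs=robot.get_calibration('top'),robot.get_calibration('scene')
h=cv2.cvtColor(im,cv2.COLOR_RGB2HSV); g=cv2.cvtColor(im,cv2.COLOR_RGB2GRAY)
roi=np.zeros_like(g); cv2.circle(roi,(481,99),62,255,-1)
m=((g>170)&(roi>0)).astype(np.uint8)
cn,hi=cv2.findContours(m,cv2.RETR_CCOMP,cv2.CHAIN_APPROX_NONE)
cn=sorted([x for x in cn if len(x)>60],key=cv2.contourArea)[::-1]
for x in cn[:3]:
    e=cv2.fitEllipse(x); print('ell',np.round(e[0],1),np.round(e[1],1),round(e[2]),onplane(c,e[0],.124).round(4))
# dark foot edge: bolts + edge by darkness, rows 60..160
pts=[]
for r in list(range(62,160,4)):
    row=g[r,370:420].astype(int); d=np.diff(row); k=d.argmin(); pts.append((370+k+.5,r))
pts=np.array(pts); f=np.polyfit(pts[:,1],pts[:,0],1); res=pts[:,0]-np.polyval(f,pts[:,1]); ok=abs(res)<1.5; f=np.polyfit(pts[ok,1],pts[ok,0],1)
print('edge n',ok.sum())
A,B=[onplane(c,(np.polyval(f,r),r),.008) for r in(60,160)]
print('edge yaw',np.degrees(np.arctan2(*(A-B)[1::-1]))+90)
for p in((398,60),(405,161)): print(onplane(c,p,.01).round(4))
# outline ring blobs lens via wrist+top triangulation
L,e=tri(c,cv2.fitEllipse(cn[-1] if len(cn)<3 else cn[1])[0],ct,(249,227.2)); print(L.round(4),e)
E
```

```text
ell [478.6 101.7] [85.5 91. ] 127 [0.6128 0.1255 0.124 ]
edge n 22
edge yaw 201.59510805004177
[0.5735 0.1552 0.01  ]
[0.6027 0.0765 0.01  ]
[0.613  0.126  0.1236] 0.8322375864846758
```

```bash
cat >> h.py <<'E'
LENS=np.array([.6125,.1255,.124]); a=np.radians(-158.2)
AX=np.array([.5*np.cos(a),.5*np.sin(a),np.sqrt(.75)]); FOC=LENS+.06*AX
def goal(grip=.0542,yoff=.0004):
    x=-AX; z0=np.array([np.cos(np.radians(14.3)),np.sin(np.radians(14.3)),0]); y=np.cross(z0,x)
    # tilt of the down tool that takes -z to x, keeping jaws as they are otherwise
    D=down(14.3); v=np.cross(D[:,0],x); R=Ro.from_rotvec(v/np.linalg.norm(v)*np.radians(30)).as_matrix()@D
    return FOC+grip*AX-yoff*R[:,1],R
E
python3 - <<'E'
from h import *
P,R=goal(); print(FOC,AX,P,R[:,0]+AX); print(rel(P,R))
E
```

```text
[0.58464543 0.11435896 0.17596152] [-0.46424291 -0.18568392  0.8660254 ] [0.55958875 0.10390989 0.222874  ] [-5.55111512e-17  0.00000000e+00 -1.11022302e-16]
(array([25.7, 80.4, 32. ]), array([-0.001, -0.522,  0.071]))
```

```bash
python3 -m inch '[[0,20,8,0,-0.12,0.016,1],[0,40,16,0,-0.24,0.032,1],[5,60,24,0,-0.36,0.05,1],[15,80,32,0,-0.48,0.065,1],[26,80,32,0,-0.522,0.071,1],[26,80,32,0,-0.522,0.071,1],[26,80,32,0,-0.522,0.071,1],[26,80,32,0,-0.522,0.071,1]]'
python3 - <<'E'
from h import *
P,R=goal(); print(rel(P,R))
E
```

```text
clock: 11.43
tcp_pos: [0.5608, 0.1021, 0.2237]
tcp_rot: [0.13, 1.047, 0.377]
force: [0.3, 0.1, 0.3]
opening: 0.232
(array([ 0.5,  2.1, -1.1]), array([-0.003,  0.   ,  0.002]))
```

```bash
python3 -m inch '[[0.5,2,-1,-0.003,0,0.002,1],[0.5,2,-1,-0.003,0,0.002,1],[0.5,2,-1,-0.003,0,0.002,1],[0.5,2,-1,-0.003,0,0.002,1],[0.5,2,-1,-0.003,0,0.002,1]]'
python3 - <<'E'
from h import *
P,R=goal(); print(rel(P,R))
O=[]
for n,w in(('wrist',None),('scene',None),('top',None)):
    c=robot.get_calibration(n); im=robot.read_camera(n); cv2.imwrite(f'pics/f_{n}.png',im[:,:,::-1])
    q=proj(c,[FOC,FOC+.058*AX,LENS]).round(1); print(n,q.tolist())
    u,v=q.mean(0).astype(int); k=110 if n=='wrist' else 45
    u=min(max(u,k),640-k);v=min(max(v,k),480-k)
    O.append(cv2.resize(im[v-k:v+k,u-k:u+k],(266,266),interpolation=cv2.INTER_CUBIC)); print((u-k,v-k))
cv2.imwrite('pics/f.png',cv2.resize(np.hstack(O),None,fx=1,fy=1)[:,:,::-1])
E
```

```text
clock: 11.85
tcp_pos: [0.56, 0.104, 0.223]
tcp_rot: [0.131, 1.047, 0.381]
force: [-0.5, -0.3, -0.5]
opening: 0.232
(array([-0.1,  0. , -0.4]), array([ 0.,  0., -0.]))
wrist [[327.0, 285.7], [327.5, 347.5], [326.7, 249.6]]
(np.int64(217), np.int64(184))
scene [[289.6, 195.7], [283.5, 192.0], [295.4, 199.3]]
(np.int64(244), np.int64(150))
top [[250.7, 236.4], [252.1, 246.1], [249.4, 227.4]]
(np.int64(205), np.int64(191))
```

View pics/f.png

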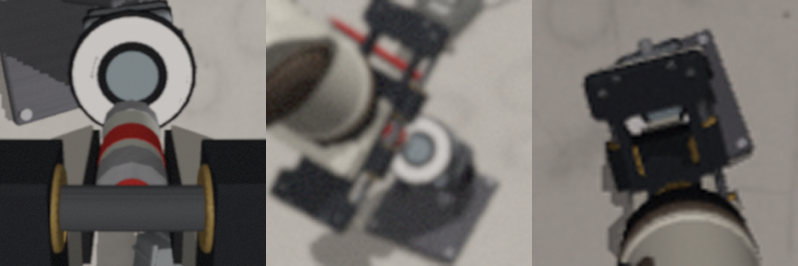

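View pics/f_wrist.png

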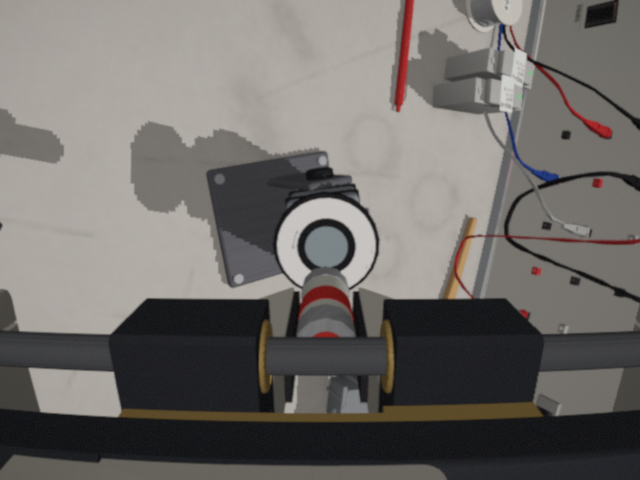

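The fuse foot is at about (325,280) and the ring's centre at about (326.5,247), so they line up sideways and the ring looks near-circular, which means we are looking along its axis. One numeric check on the glass's row position.

```bash
python3 - <<'E'
from h import *
im=cv2.imread('pics/f_wrist.png')[:,:,::-1].copy(); c=robot.get_calibration('wrist'); g=cv2.cvtColor(im,cv2.COLOR_RGB2GRAY)
p,T,S=tcp()
t=np.linspace(0,2*np.pi,73); U=np.cross(AX,[0,0,1]);U/=np.linalg.norm(U);V=np.cross(AX,U)
circ=lambda C,r:proj(c,[C+r*(np.cos(k)*U+np.sin(k)*V) for k in t])
# ring white outer radius: edge points by radial search, upper 200 degrees
cen=np.array([326.5,247]); pts=[];inn=[]
for k in np.radians(np.arange(-200,21,5)):
    rr=np.arange(20,62,.5); q=cen+rr[:,None]*[np.cos(k),np.sin(k)]
    v=cv2.remap(g,q[:,0].astype(np.float32)[None],q[:,1].astype(np.float32)[None],1)[0].astype(int)
    w=np.where(v>170)[0]
    if len(w): pts.append(q[w[-1]]); inn.append(q[w[0]])
e=cv2.fitEllipse(np.array(pts,np.float32)); i=cv2.fitEllipse(np.array(inn,np.float32)); print('meas outer',np.round(e,1) if 0 else e,'inner',i)
for r in(.030,.033): 
    m=cv2.fitEllipse(circ(LENS,r).astype(np.float32)); print('model',r,m)
f=circ(FOC,.011); print('foot model x',f[:,0].min(),f[:,0].max(),'top',f[:,1].min())
print('foot cap columns: row 275-300 edges'); 
for r in(268,270,272,275,280,290): print(r,g[r,290:362:3])
E
```

```text
meas outer ((331.6976318359375, 245.98995971679688), (98.64879608154297, 109.18909454345703), 82.07551574707031) inner ((325.9456787109375, 246.1072235107422), (58.28443908691406, 60.59342956542969), 88.3109359741211)
model 0.03 ((327.28729248046875, 248.1472625732422), (94.20374298095703, 98.25262451171875), 89.33442687988281)
model 0.033 ((327.2862548828125, 247.8295440673828), (103.61869812011719, 108.0578842163086), 89.3333511352539)
foot model x 304.5449895885687 350.89234150955645 top 263.8999342139612
foot cap columns: row 275-300 edges
268 [196 196 196 195 195 192 111  26  48  64  79  82  82  83  75  55  29  31
 126 191 196 196 195 196]
270 [195 195 195 196 196 196 187  91  77  80  81  79  78  81  81  86  67 128
 190 196 195 196 195 196]
272 [196 196 196 196 196 196 187  98  80  80  80  80  81  81  84  88  91 172
 196 196 195 197 195 196]
275 [191 196 196 195 196 187  98  78  81  90 101 118 119 113 106  99  94 105
 176 195 195 196 195 195]
280 [ 69 135 194 196 193  90  84 104 106 107 107 109 108 108 109 114 124 125
 110 182 196 195 194 131]
290 [107 116 161 164 105  97  95  59  49  48  47  47  48  48  49  46  49  97
 140 144 146 162 159 110]
```

Relative to the fuse in the same view, the lens sits about 1 mm further along tool +y. I'll apply that small correction, then check blue and yellow in the top picture.

```bash
python3 -m inch '[[0,1,0.4,0,0,0,1],[0,1,0.4,0,0,0,1],[0,1,0.4,0,0,0,1],[0,1,0.4,0,0,0,1],[0,1,0.4,0,0,0,1],[0,1,0.4,0,0,0,1]]'
python3 - <<'E'
from h import *
P,R=goal(); print(rel(P,R))
c=robot.get_calibration('top'); im=robot.read_camera('top')
for n,lo,hi in(('blue',(105,100,50),(130,255,255)),('yel',(18,90,80),(35,255,255)),('red',(0,110,70),(8,255,255))):
  for A,q,st in blobs(im,lo,hi,(325,275,415,325),5): print(n,A,q.round(1),onplane(c,q,.072).round(4))
s=robot.get_state(); print(s['opening'],s['force'],np.abs(s['qvel']).max())
robot.close_job()
E
```

```text
clock: 12.5
tcp_pos: [0.5598, 0.105, 0.2231]
tcp_rot: [0.131, 1.047, 0.381]
force: [-1.0, 0.0, -0.6]
opening: 0.232
(array([-0.1, -1. , -0.5]), array([ 0., -0., -0.]))
blue 25 [373.  298.4] [ 0.4608 -0.1535  0.072 ]
yel 26 [400.  291.5] [ 0.4772 -0.2149  0.072 ]
0.22956646547430234 [-0.25265308  0.41930159 -0.05666667] 0.0018567924358807244
the job is handed in; nothing more can be done
```

The blue fuse is back in the rack's empty (middle) hole. The red fuse was then taken out and is held in front of the inspection lens; the job was handed in at about 12.5 s on the clock.

- **Blue fuse:** it stopped on the hole floor with about 5.5 N at its seated height. The last top view shows its dot at (0.461, −0.154), within 2 mm of the hole centre I had measured. Yellow has not moved.
- **Red fuse:** it is still firmly gripped (opening 0.23, about 21 mm) with the arm at rest. The tool is along the estimated lens axis to within 0.001 rad. The lower end is about 60 mm from the glass, calculated from the arm's pose and my estimate of the lens position.
- **Disagreement:** in the last wrist view the lens sat about 1 mm to the side of where I had estimated it. I shifted the fuse 1 mm along tool y and 0.4 mm along tool z to match, so the arm is now deliberately that far from the first target. I took no wrist picture after that shift. The camera calibration is itself only good to about 2 mm.
- **Not checked:** the scene and top pictures could not check the held fuse, because the arm hid it in both.

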